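# Fit the copying template onto the shaping jig

## Robot

A 6-joint arm with a two-finger parallel gripper is mounted at the origin on the work surface; the furniture and walls round the work are solid. World frame = base frame: x ahead of the robot, y to its left, z up, the work surface at z = 0. Lengths are in m, angles in rad, forces in N, time in s.
With the tool pointing down it reaches from about 0.425 to 0.95 m from the base axis. Payload 3.5 kg.
Tool frame: the origin (TCP) lies between the finger pads; the fingertips stand 14 mm ahead of it and the grasp point (between the pads) lies 5 mm behind it (ctrl.tip_extent is the distance from the TCP to the fingertips, in m); x points along the fingers, z is the direction in which the jaws open and shut, and the axes are right-handed (so a half turn about x gives the same grasp; the last joint's range is limited). The gripper opens to 85 mm and grips with 20 to 120 N. Pads are 22 mm wide; open, the fingers measure 114 mm over their backs; the gripper's body (76 mm by 85 mm) begins 54 mm behind the grasp point. The pads swing forward as they close: fully open they stand 13 mm farther back than shut.
Start: joints at [1.066, 0.286, 1.577, -0, 1.279, -0.15], TCP at [0.234, 0.633, 0.245] pointing down, gripper open.
Joint ranges: [-2.77, 2.77], [-0.9, 2.22], [0.21, 2.48], [-1.53, 4.67], [0.24, 2.81], [-2.84, 2.84]. Speed limits (rad/s): [2.79, 2.79, 3.14, 3.14, 3.14, 3.14].

## Interface

Orientations are given as a unit quaternion [x, y, z, w].
In Python, from plant import ctrl gives the robot as it stands.
- The arm moves only by the tool move_arm, never from a script. Its argument "commands" is one flat list of numbers, 4 for each row, row after row: the shift along the tool's x, y, z in units of 25 mm (1.0 is 25 mm), then the turn about the tool's x in units of 5 degrees (1.0 is 5 degrees). A call has 1 to 20 rows; each row shifts and turns the commanded pose from where the row before left it, along the tool's axes as they then stand; what a row does not reach is not made up. A row lasts 1/8 s, in which the tool goes at most 62.5 mm and 10.7 degrees, less where a joint would pass 70% of its speed; a pose out of reach is approached as far as the arm can. A call is refused whole if a number of a shift passes 1 or a number of a turn 1, either way. A call with a gripper value outside its range is refused whole. "jaw" is the finger opening in mm, from 0 to 85.4, set as the call begins (left out, the last holds). The fingers move at their own pace and stop on an object; "force" is the grip in N (left out, the last holds). Time passes only in rows, so rows that do not move let the fingers close. It gives the time, the measured TCP pose, the force and the opening at its end, in the units of the state.
- ctrl.get_state(): the state, without advancing time (a new reading comes with each control period).
- ctrl.read_camera(name): name is "scene" or "side" or "wrist"; returns the picture (420x560x3 uint8, red, green, blue); there is no depth.
- ctrl.get_calibration(name): a dict with "camera_matrix" (3x3 intrinsics, pixels), "camera_from_world" (4x4, takes a point from world to camera coordinates); the wrist camera has in their place "mount" (4x4, takes a point from camera to tool coordinates, whose origin is the TCP and whose axes are the tool frame's). Camera axes: x right, y down, z forward; pixel columns grow to the right and rows downward; lengths in m; the calibration is good to about 2 mm. A picture is of the moment at which its call begins: read the wrist's pose just before it. get_calibration takes no time and is no camera call.
- ctrl.sign_off(): hands the job in, once; it reports no verdict.
The state is a dict: "time": time; "qpos": joint angles; "dq": joint speeds; "joint_efforts": joint torques, N m; "eef_pos": TCP position; "tcp_rot": TCP orientation; "contact_force": force on the tool from outside, world axes, zero at the start; "wrist_torque": the same for the moment, N m; "opening": opening from 0.0 (shut) to 1.0 (fully open).
Only numpy, scipy, OpenCV 4.12 (cv2) and the standard library are available. Lean on these libraries where they do the work, as an engineer would, in place of code of your own. Each camera call takes 0.05 s, during which the arm holds its last target.

## Task

Fit the aluminium copying template onto the shaping jig: pick it up by its wooden grip and lower it over the jig's two steel locating pins, wide hole over the thick pin and narrow hole over the thin pin, until it lies flush on the plywood board. Set it down gently, neither dropping nor ramming it onto the jig, then let go; leave the tape measure and the round cutter block where they are.

Things in the scene. Friction and masses are not known exactly. Their poses are not given: they have to be found in the camera images.
- template_grip (a point): Centre of the template's wooden grip (a block 64 long in x, 28 wide in y, 40 high), 30 mm above the plate's underside; grip top 50 mm above it. Loose, about 0.4 kg, starts flat on the worktop. Axes: x along the plate from the wide to the narrow hole, y across, z up. The plate is bare aluminium, 170 x 78 mm, 10 mm thick, with a rounded belly to 66 mm on its -y side.
- wide_hole (a point): Centre of the template's wide through hole at the plate's underside: diameter 22 mm, 60 mm from the grip centre along the template's -x. Same axes as template_grip. A fixed steel drawer unit, 150 mm high, stands close behind the template (beyond it in world +x) with a drawer handle sticking out 100 mm up: lift the template straight up, and clear of the unit, before turning it.
- narrow_hole (a point): Centre of the template's narrow through hole at the plate's underside: diameter 16 mm, 60 mm from the grip centre along the template's +x. Same axes as template_grip.
- jig: Plywood jig board fixed to the worktop, 200 x 100 mm (x, y), 18 mm thick, with a rounded belly bulging to 84 mm on its -y side (same side as the template's when fitted). Origin at the centre of its underside on the worktop; x runs from the thick pin to the thin pin, z up.
- thick_pin_foot (a point): Foot of the jig's thick steel pin, at the board's top face (18 mm above the worktop), 60 mm from the board's centre along the jig's -x. The pin is 18 mm in diameter and stands 34 mm above the board; its top 7 mm tapers to 9 mm. Axes as the jig's.
- thin_pin_foot (a point): Foot of the jig's thin steel pin, at the board's top face, 60 mm from the board's centre along the jig's +x. The pin is 12 mm in diameter and stands 26 mm above the board; its top 7 mm tapers to 3 mm. Axes as the jig's.
- tape_measure: Loose tape measure, 39 x 68 x 62 mm; bystander. Origin at the centre of its underside.
- cutter_block: Loose round steel cutter block, 70 mm in diameter, 40 mm high; bystander. Origin at the centre of its underside.

How it is judged:
By the outcome, as a careful person would: the job done as asked, in the order asked, and still so for the second after the job is handed in, with the robot touching nothing.
It also fails if it takes over 46 s, if anything falls off the work surface, if the arm or the gripper's body presses on something with over 40 N, if the wrist force passes 120 N, or if a joint passes its speed limit or range.

## Working session

There is one attempt and no reset: what is moved stays moved. The work goes in short steps, Python scripts to look and compute and a tool call to move; the robot and the scene stay as the last step left them, time stands still between calls to the robot, and variables do not carry over. Pictures are saved under pics/ and viewed, and the job is handed in when it is done.

Besides the shell and the picture viewer there is one more tool, called after "Emit:" as a command line: name --argument value ..., lists and objects as JSON in quotes. move_arm: Moves the arm, as the interface text tells. Its arguments: {"type":"object","properties":{"commands":{"type":"array"},"jaw":{"type":"number"},"force":{"type":"number"}},"required":["commands"]}

```bash
ls; mkdir -p pics
python3 - <<'E'
from plant import ctrl
import cv2,numpy as np
np.set_printoptions(precision=4,suppress=True)
s=ctrl.get_state();print(s)
for n in ["scene","side","wrist"]:
    im=ctrl.read_camera(n);cv2.imwrite(f"pics/{n}0.png",im[:,:,::-1]);print(n,ctrl.get_calibration(n))
E
```

```text
pics
{'time': 0.0, 'qpos': array([ 1.0659,  0.2872,  1.5782,  0.    ,  1.2786, -0.15  ]), 'dq': array([-0.0005,  0.0002, -0.0003, -0.0007, -0.002 ,  0.0011]), 'joint_efforts': array([ -0.0008, -40.5971, -29.2628,  -0.0001,   0.0058,   0.    ]), 'eef_pos': array([0.2342, 0.6324, 0.2439]), 'tcp_rot': array([-0.4043,  0.5812,  0.4035,  0.5796]), 'contact_force': array([ 0.0543, -0.3498, -0.8942]), 'wrist_torque': array([0.022 , 0.0407, 0.0234]), 'opening': 1.0040454508692298}
scene {'camera_matrix': array([[469.9908,   0.    , 281.505 ],
       [  0.    , 469.9908, 210.4803],
       [  0.    ,   0.    ,   1.    ]]), 'camera_from_world': array([[-0.8   , -0.5999, -0.0107,  0.4015],
       [-0.2663,  0.371 , -0.8896,  0.1746],
       [ 0.5377, -0.7088, -0.4565,  0.7177],
       [ 0.    ,  0.    ,  0.    ,  1.    ]])}
side {'camera_matrix': array([[415.4371,   0.    , 280.157 ],
       [  0.    , 415.4371, 202.3989],
       [  0.    ,   0.    ,   1.    ]]), 'camera_from_world': array([[ 0.9146, -0.4038,  0.0213, -0.4392],
       [-0.2305, -0.5638, -0.7931,  0.1488],
       [ 0.3323,  0.7205, -0.6087,  0.9094],
       [ 0.    ,  0.    ,  0.    ,  1.    ]])}
wrist {'camera_matrix': array([[291.3181,   0.    , 285.0155],
       [  0.    , 291.3181, 209.6874],
       [  0.    ,   0.    ,   1.    ]]), 'mount': array([[ 0.0017, -0.3162,  0.9487, -0.1285],
       [ 0.0016, -0.9487, -0.3163,  0.0816],
       [ 1.    ,  0.0021, -0.0011, -0.001 ],
       [ 0.    ,  0.    ,  0.    ,  1.    ]])}
```

View pics/scene0.png

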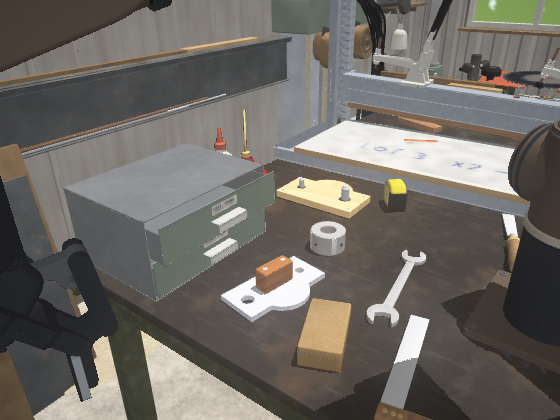

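View pics/side0.png

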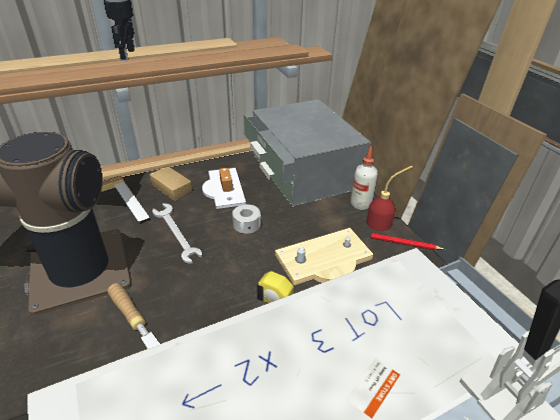

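View pics/wrist0.png

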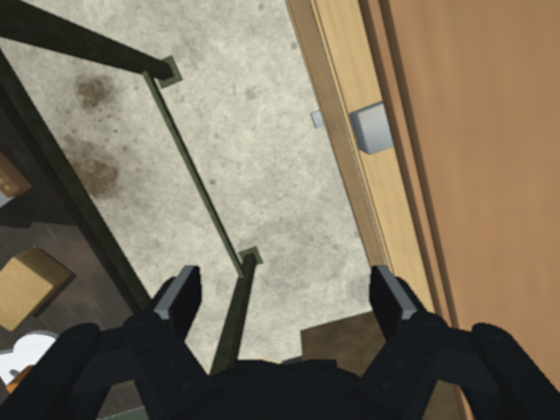

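Run:
```python
import cv2
a=cv2.imread('pics/scene0.png');b=cv2.imread('pics/side0.png')
cv2.imwrite('pics/c1.png',cv2.resize(a[245:325,215:335],None,fx=6,fy=6,interpolation=2))
cv2.imwrite('pics/c2.png',cv2.resize(a[165:225,265:385],None,fx=6,fy=6,interpolation=2))
cv2.imwrite('pics/c3.png',cv2.resize(b[155:215,190:270],None,fx=8,fy=8,interpolation=2))
cv2.imwrite('pics/c4.png',cv2.resize(b[220:290,265:385],None,fx=6,fy=6,interpolation=2))
```

```text
(no output)
```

View pics/c1.png

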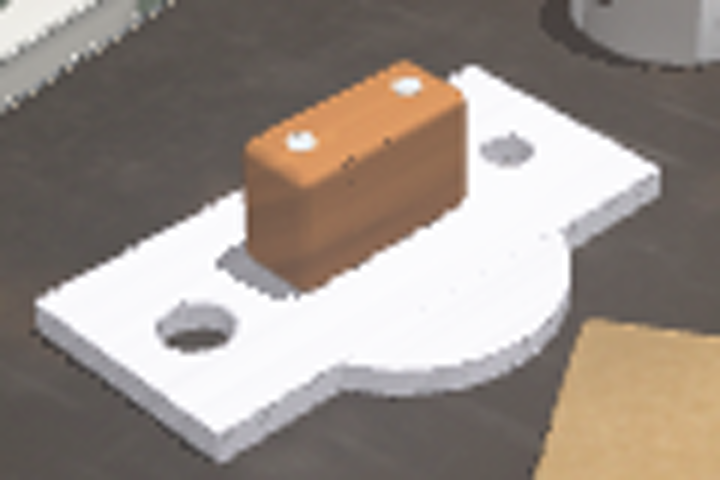

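View pics/c2.png

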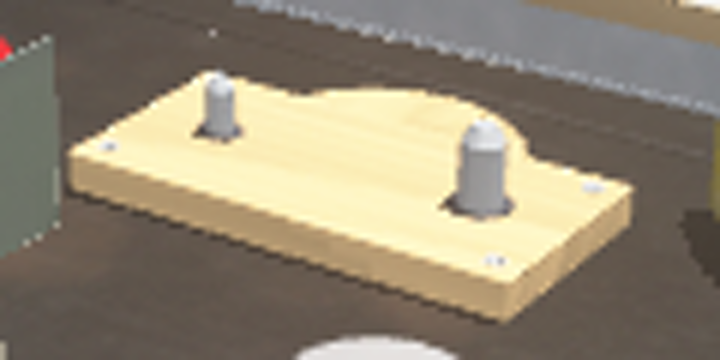

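View pics/c3.png

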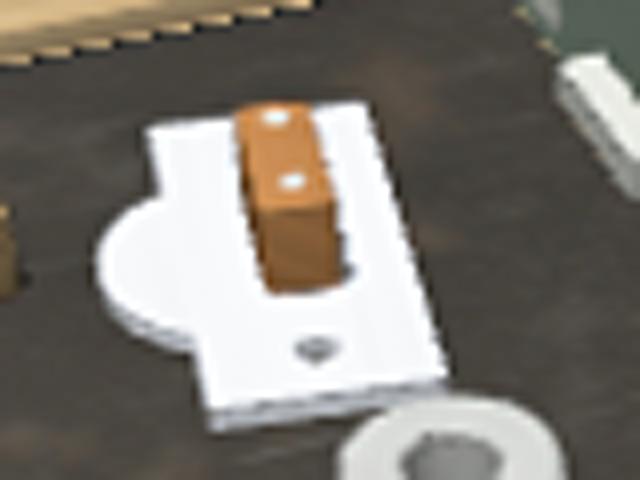

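View pics/c4.png

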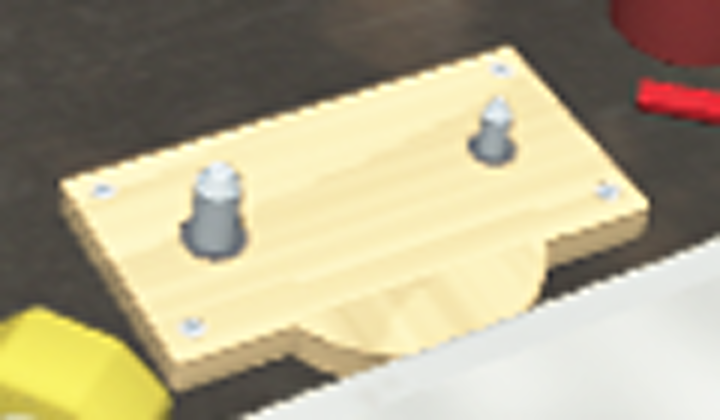

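```bash
cat > h.py <<'E'
import numpy as np
from plant import ctrl
np.set_printoptions(precision=4,suppress=True)
def ray(cam,u,v,wp=None):
    c=ctrl.get_calibration(cam);d=np.linalg.inv(c['camera_matrix'])@[u,v,1.]
    if cam=='wrist': T=wp@c['mount']
    else: T=np.linalg.inv(c['camera_from_world'])
    return T[:3,3],T[:3,:3]@d
def onz(cam,u,v,z,wp=None):
    o,d=ray(cam,u,v,wp);return o+d*(z-o[2])/d[2]
def tri(rays):
    A=0;b=0
    for o,d in rays:
        d=d/np.linalg.norm(d);P=np.eye(3)-np.outer(d,d);A=A+P;b=b+P@o
    return np.linalg.solve(A,b)
def wpose(s=None):
    from scipy.spatial.transform import Rotation as R
    s=s or ctrl.get_state();T=np.eye(4);T[:3,:3]=R.from_quat(s['tcp_rot']).as_matrix();T[:3,3]=s['eef_pos'];return T
E
python3 - <<'E'
from h import *
def c(n,x,y):
    off,s,cam={'c1':((215,245),6,'scene'),'c2':((265,165),6,'scene'),'c3':((190,155),8,'side'),'c4':((265,220),6,'side')}[n]
    return cam,off[0]+(x+.5)/s-.5,off[1]+(y+.5)/s-.5
def show(name,z,*ps):
    print(name,*[onz(*c(*p),z) for p in ps], tri([ray(*c(*p)) for p in ps]) if len(ps)>1 else '')
show('wide',.01,('c1',197,327))
show('nar',.01,('c1',507,149),('c3',318,348))
show('scrW',.05,('c1',301,141),('c3',276,118))
show('scrN',.05,('c1',406,87),('c3',292,181))
show('thickfoot',.018,('c2',480,205),('c4',214,242))
show('thicktop',.052,('c2',485,121),('c4',218,165))
show('thinfoot',.018,('c2',219,133),('c4',492,151))
show('thintop',.044,('c2',220,74),('c4',498,98))
s=ctrl.get_state();print(wpose(s))
E
```

```text
wide [0.3994 0.2291 0.01  ] 
nar [0.38 0.11 0.01] [0.3817 0.1145 0.01  ] [0.38   0.1115 0.0116]
scrW [0.3946 0.1882 0.05  ] [0.3951 0.1946 0.05  ] [0.3934 0.1904 0.0523]
scrN [0.3874 0.1497 0.05  ] [0.3883 0.1555 0.05  ] [0.3866 0.1518 0.0521]
thickfoot [ 0.4524 -0.1751  0.018 ] [ 0.4522 -0.1731  0.018 ] [ 0.4518 -0.1739  0.0187]
thicktop [ 0.4534 -0.1773  0.052 ] [ 0.4544 -0.1681  0.052 ] [ 0.4515 -0.1719  0.0553]
thinfoot [ 0.5715 -0.1722  0.018 ] [ 0.5734 -0.1705  0.018 ] [ 0.572  -0.1717  0.0187]
thintop [ 0.5711 -0.172   0.044 ] [ 0.5736 -0.1687  0.044 ] [ 0.5713 -0.1708  0.0453]
[[-0.0009 -0.9377  0.3474  0.2342]
 [-0.0016  0.3474  0.9377  0.6325]
 [-1.      0.0003 -0.0018  0.2442]
 [ 0.      0.      0.      1.    ]]
```

```bash
python3 - <<'E'
from h import *
print('unit front bottom',onz('scene',157,302,0),onz('scene',267,233,0))
print('unit top front',onz('scene',160,232,.15),onz('scene',273,170,.15))
for z in (.05,.1):print('h',z,onz('scene',229,218,z),onz('scene',221,250,z))
print('tri upper',tri([ray('scene',229,216),ray('side',251,150)]),'lower',tri([ray('scene',221,248),ray('side',260,173)]))
print('block',onz('scene',328,231,.04),'tape',onz('scene',397,196,.03))
E
python3 - <<'E'
import cv2
a=cv2.imread('pics/scene0.png');b=cv2.imread('pics/side0.png')
cv2.imwrite('pics/c5.png',cv2.resize(a[160:300,145:285],None,fx=4,fy=4,interpolation=2))
cv2.imwrite('pics/c6.png',cv2.resize(b[95:215,230:330],None,fx=5,fy=5,interpolation=2))
E
```

```text
unit front bottom [0.5241 0.3136 0.    ] [0.5187 0.0279 0.    ]
unit top front [0.4813 0.3188 0.15  ] [0.4926 0.0365 0.15  ]
h 0.05 [0.5618 0.0927 0.05  ] [0.4919 0.1895 0.05  ]
h 0.1 [0.4954 0.1604 0.1   ] [0.4336 0.2461 0.1   ]
tri upper [0.4735 0.176  0.1114] lower [0.4997 0.1727 0.0347]
block [0.3845 0.0074 0.04  ] tape [ 0.3517 -0.2341  0.03  ]
```

View pics/c5.png

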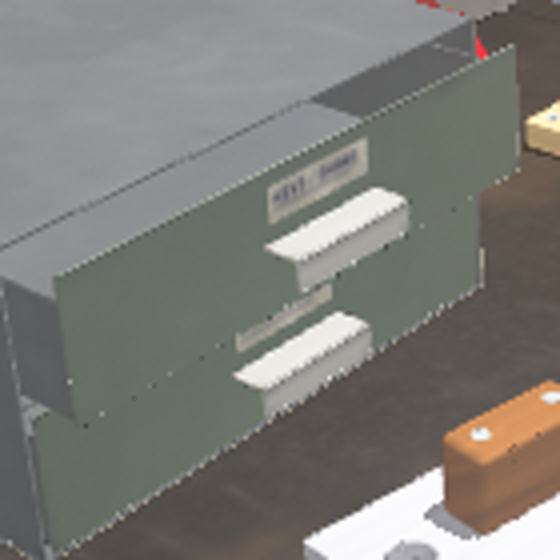

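View pics/c6.png

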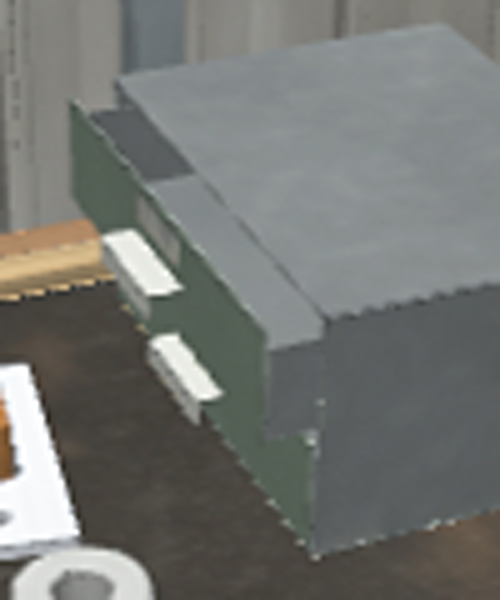

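Emit:
move_arm --commands '[0, 0, 0, 1, 0, 0, 0, 1, 0, 0, 0, 1, 0, 0, 0, 1, 0, 0, 0, 1, 0, 0, 0, 1, 0, 0, 0, 1, 0, 0, 0, 1, 0, 0, 0, 1, 0, 0, 0, 1, 0, 0, 0, 1, 0, 0, 0, 1, 0, 0, 0, 1, 0, 0, 0, 1, 0, 0, 0, 1, 0, 0, 0, 0.8]' --jaw 55

```text
time: 2.15
eef_pos: [0.2343, 0.6327, 0.2447]
tcp_rot: [0.058, 0.705, -0.059, 0.705]
contact_force: [-0.2, -0.2, 0.1]
opening: 0.644
```

Emit:
move_arm --commands '[0.05, -0.8, 0.45, 0, 0.05, -0.8, 0.45, 0, 0.05, -0.8, 0.45, 0, 0.05, -0.8, 0.45, 0, 0.05, -0.8, 0.45, 0, 0.05, -0.8, 0.45, 0, 0.05, -0.8, 0.45, 0, 0.05, -0.8, 0.45, 0, 0.05, -0.8, 0.45, 0, 0.05, -0.8, 0.45, 0, 0.05, -0.8, 0.45, 0, 0.05, -0.8, 0.45, 0, 0.05, -0.8, 0.45, 0, 0.05, -0.8, 0.45, 0, 0.05, -0.8, 0.45, 0, 0.05, -0.8, 0.45, 0, 0.05, -0.8, 0.45, 0, 0.05, -0.8, 0.45, 0, 0.05, -0.8, 0.45, 0, 0.05, -0.8, 0.45, 0]'

```text
time: 4.65
eef_pos: [0.3917, 0.2005, 0.2203]
tcp_rot: [0.058, 0.705, -0.058, 0.705]
contact_force: [-0.1, 0.1, 0.2]
opening: 0.644
```

Run:
```python
from h import *
import cv2
s=ctrl.get_state();print(s['time'],s['qpos'],s['opening']);print(wpose(s))
cv2.imwrite('pics/w1.png',ctrl.read_camera('wrist')[:,:,::-1])
```

```text
4.65 [ 0.2418 -0.2333  2.1543 -0.0001  1.2204  0.4048] 0.6438754070438429
[[ 0.0003  0.1623  0.9867  0.3917]
 [ 0.      0.9867 -0.1623  0.2005]
 [-1.      0.0001  0.0003  0.2203]
 [ 0.      0.      0.      1.    ]]
```

View pics/w1.png

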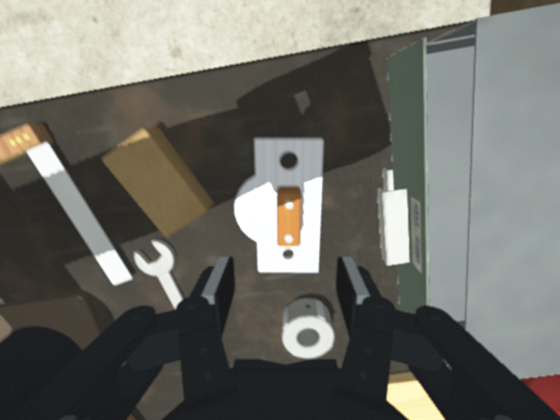

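Run:
```python
from h import *
import cv2
a=cv2.imread('pics/w1.png')
c=a[130:280,225:330]
cv2.imwrite('pics/w1c.png',cv2.resize(c,None,fx=4,fy=4,interpolation=2)[:600])
```

```text
(no output)
```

View pics/w1c.png

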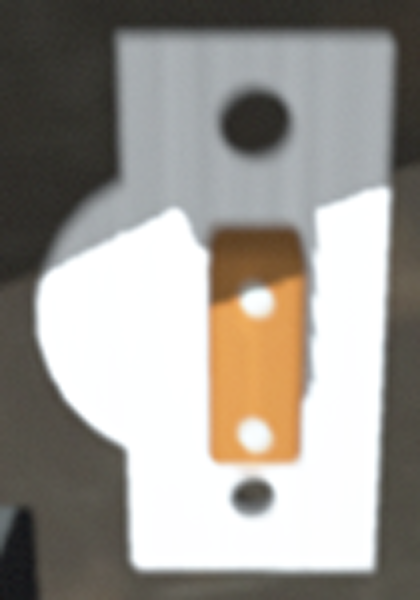

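Run:
```python
from h import *
W=wpose()
p={}
for n,x,y,z in [('wide',255,122,.01),('nar',253,495,.01),('sW',258,301,.05),('sN',255,436,.05)]:
    p[n]=onz('wrist',225+(x+.5)/4-.5,130+(y+.5)/4-.5,z,W);print(n,p[n])
for a,b in (('wide','nar'),('sW','sN')):
    d=p[b]-p[a];print((p[a]+p[b])/2,np.degrees(np.arctan2(d[1],d[0])),np.linalg.norm(d))
```

```text
wide [0.4004 0.2251 0.01  ]
nar [0.3808 0.1066 0.01  ]
sW [0.3941 0.1839 0.05  ]
sN [0.3871 0.1449 0.05  ]
[0.3906 0.1659 0.01  ] -99.41606088061252 0.12012047085909998
[0.3906 0.1644 0.05  ] -100.27463640751502 0.039601724541799804
```

Run:
```python
from h import *
W=wpose()
for z in (.1,.11):print(onz('wrist',381,215,z,W),onz('wrist',384,175,z,W),onz('wrist',386,262,z,W))
```

```text
[0.4765 0.1767 0.1   ] [0.4812 0.2132 0.1   ] [0.4784 0.1279 0.1   ]
[0.4736 0.1808 0.11  ] [0.4781 0.2158 0.11  ] [0.4755 0.134  0.11  ]
```

Emit:
move_arm --commands '[0, -0.55, 0.1, 0, 0, -0.55, 0.1, 0, 0.8, 0, 0, 0, 0.8, 0, 0, 0, 0.8, 0, 0, 0, 0.8, 0, 0, 0, 0.8, 0, 0, 0]'

```text
time: 5.58
eef_pos: [0.392, 0.1737, 0.1199]
tcp_rot: [0.057, 0.705, -0.057, 0.705]
contact_force: [-0.3, 0.4, 0.6]
opening: 0.642
```

Run:
```python
from h import *
import cv2
W=wpose();print(W)
a=ctrl.read_camera('wrist')[:,:,::-1];cv2.imwrite('pics/w2.png',a)
```

```text
[[ 0.0004  0.1615  0.9869  0.392 ]
 [ 0.0001  0.9869 -0.1615  0.1737]
 [-1.      0.0001  0.0004  0.1199]
 [ 0.      0.      0.      1.    ]]
```

View pics/w2.png

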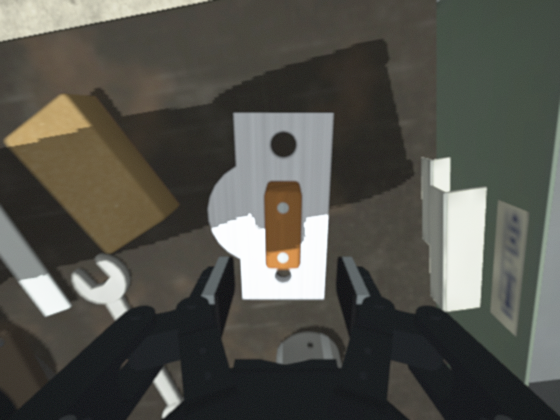

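Emit:
move_arm --commands '[0.6, 0, 0, 0, 0.6, 0, 0, 0, 0.6, 0, 0, 0, 0.6, 0, 0, 0, 0.6, 0, 0, 0, 0.6, 0, 0, 0, 0, 0, 0, 0]'

```text
time: 6.5
eef_pos: [0.3909, 0.1736, 0.0288]
tcp_rot: [0.057, 0.706, -0.058, 0.704]
contact_force: [-0.9, 0.8, -0.5]
opening: 0.649
```

Emit:
move_arm --commands '[0, 0, 0, 0, 0, 0, 0, 0, 0, 0, 0, 0, 0, 0, 0, 0, 0, 0, 0, 0, 0, 0, 0, 0, 0, 0, 0, 0, 0, 0, 0, 0]' --jaw 0 --force 60

```text
time: 7.5
eef_pos: [0.3923, 0.174, 0.0309]
tcp_rot: [0.058, 0.705, -0.057, 0.705]
contact_force: [-2.4, 0.1, 5.2]
opening: 0.315
```

Run:
```python
from h import *
import cv2
s=ctrl.get_state();print(s);
a=ctrl.read_camera('scene')[:,:,::-1];cv2.imwrite('pics/s2.png',cv2.resize(a[180:340,150:350],None,fx=3,fy=3))
```

```text
{'time': 7.5, 'qpos': array([0.1799, 0.0537, 2.295 , 0.0005, 0.7929, 0.3426]), 'dq': array([-0.0004, -0.0006,  0.0005, -0.0002,  0.0008,  0.0002]), 'joint_efforts': array([ -0.677 , -21.7368, -20.6136,  -0.2847,  -0.8278,  -0.0286]), 'eef_pos': array([0.3923, 0.174 , 0.0309]), 'tcp_rot': array([ 0.0577,  0.7048, -0.0575,  0.7047]), 'contact_force': array([-2.4072,  0.0842,  5.1788]), 'wrist_torque': array([ 0.1754,  0.7619, -0.0732]), 'opening': 0.31519352086092534}
```

View pics/s2.png

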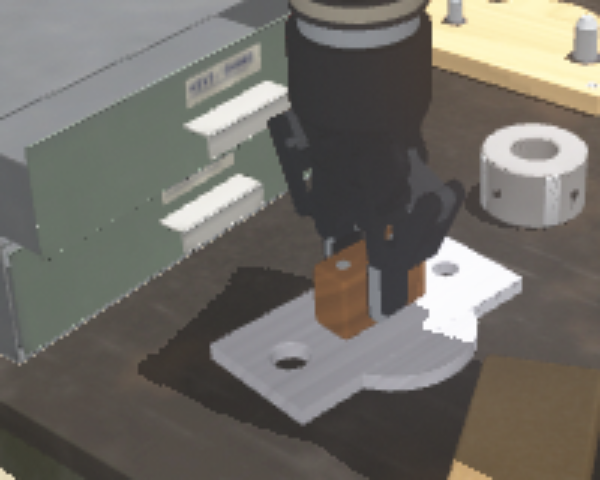

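Emit:
move_arm --commands '[-0.2, 0, 0, 0, -0.4, 0, 0, 0, -0.6, 0, 0, 0, -0.7, 0, 0, 0, -0.7, 0, 0, 0, -0.7, 0, 0, 0, -0.7, 0, 0, 0, -0.7, 0, 0, 0, -0.7, 0, 0, 0, -0.7, 0, 0, 0, -0.6, 0, 0, 0, -0.4, 0, 0, 0, -0.2, 0, 0, 0, 0, 0, 0, 0]' --force 80

```text
time: 9.3
eef_pos: [0.3921, 0.1738, 0.2128]
tcp_rot: [0.058, 0.705, -0.057, 0.705]
contact_force: [0.4, 0.3, -4.2]
opening: 0.315
```

Run:
```python
from h import *
import cv2
s=ctrl.get_state();print(s['time'],s['qpos'],s['contact_force'],s['wrist_torque'],s['opening']);print(wpose(s))
cv2.imwrite('pics/s3.png',ctrl.read_camera('scene')[:,:,::-1])
cv2.imwrite('pics/w3.png',ctrl.read_camera('wrist')[:,:,::-1])
```

```text
9.3 [ 0.1798 -0.255   2.1856 -0.      1.2109  0.3426] [ 0.3635  0.3081 -4.2446] [-0.0338 -0.0316 -0.0079] 0.3152237344547942
[[ 0.0001  0.1621  0.9868  0.3921]
 [-0.      0.9868 -0.1621  0.1738]
 [-1.      0.      0.0001  0.2128]
 [ 0.      0.      0.      1.    ]]
```

View pics/s3.png

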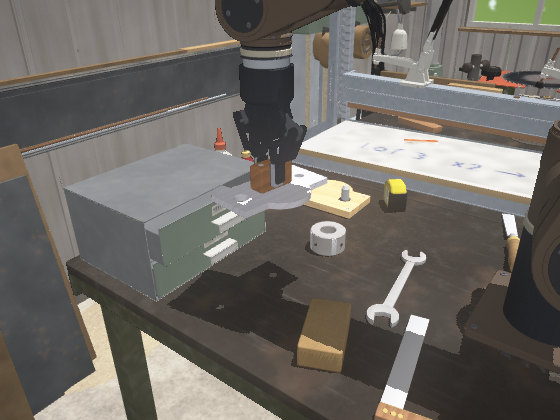

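View pics/w3.png

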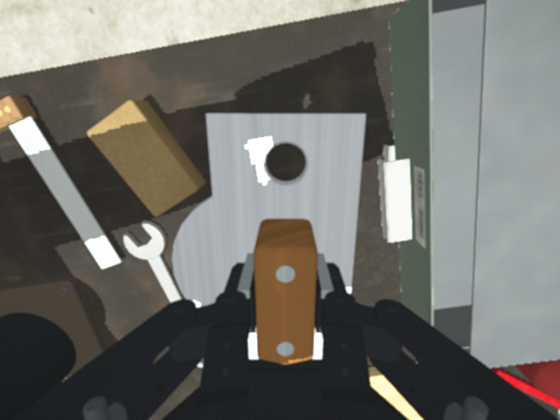

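Emit:
move_arm --commands '[-0.2, -0.2, 0.2, 0, -0.2, -0.4, 0.38, 0, -0.2, -0.6, 0.55, 0, -0.2, -0.6, 0.58, 0, -0.2, -0.6, 0.58, 0, -0.2, -0.6, 0.58, 0, 0, -0.6, 0.58, 0, 0, -0.6, 0.58, 0, 0, -0.6, 0.58, 0, 0, -0.6, 0.55, 0, 0, -0.4, 0.38, 0, 0, -0.3, 0.24, 0]'

```text
time: 10.9
eef_pos: [0.5104, -0.0008, 0.2427]
tcp_rot: [0.058, 0.705, -0.058, 0.705]
contact_force: [-0.7, -0.3, -5.1]
opening: 0.318
```

Emit:
move_arm --commands '[0, 0, 0, -1, 0, 0, 0, -1, 0, 0, 0, -1, 0, 0, 0, -1, 0, 0, 0, -1, 0, 0, 0, -1, 0, 0, 0, -1, 0, 0, 0, -1, 0, 0, 0, -1, 0, 0, 0, -1, 0, 0, 0, -1, 0, 0, 0, -1, 0, 0, 0, -1, 0, 0, 0, -1, 0, 0, 0, -1, 0, 0, 0, -1, 0, 0, 0, -1, 0, 0, 0, -1, 0, 0, 0, -1, 0, 0, 0, -1]'

```text
time: 13.4
eef_pos: [0.5099, 0.0001, 0.2428]
tcp_rot: [-0.504, 0.496, 0.504, 0.496]
contact_force: [-0.1, -0.1, -4.9]
opening: 0.319
```

Emit:
move_arm --commands '[0, 0, 0, 0, 0, 0, 0, 0]'

```text
time: 13.65
eef_pos: [0.5099, 0.0, 0.2428]
tcp_rot: [-0.503, 0.497, 0.503, 0.497]
contact_force: [0.7, 0.9, -4.6]
opening: 0.318
```

Run:
```python
from h import *
import cv2
s=ctrl.get_state();print(s['time'],s['qpos'],s['contact_force'],s['opening']);print(wpose(s))
cv2.imwrite('pics/w4.png',ctrl.read_camera('wrist')[:,:,::-1])
```

```text
13.65 [-0.1992 -0.0802  1.9787  0.0001  1.2433 -1.7807] [ 0.7375  0.8943 -4.6437] 0.31827789053085304
[[-0.0003 -0.9999 -0.0107  0.5099]
 [ 0.0001 -0.0107  0.9999  0.    ]
 [-1.      0.0003  0.0001  0.2428]
 [ 0.      0.      0.      1.    ]]
```

View pics/w4.png

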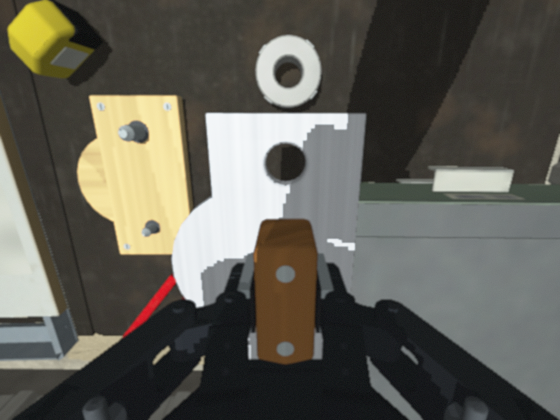

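Run:
```python
import cv2
a=cv2.imread('pics/w4.png')
cv2.imwrite('pics/w4a.png',cv2.resize(a[85:265,65:200],None,fx=4,fy=4,interpolation=2)[:, :540][:600])
cv2.imwrite('pics/w4b.png',cv2.resize(a[205:265,90:200],None,fx=6,fy=6,interpolation=2))
cv2.imwrite('pics/w4c.png',cv2.resize(a[100:200,190:380],None,fx=4,fy=4,interpolation=2))
```

```text
(no output)
```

View pics/w4a.png

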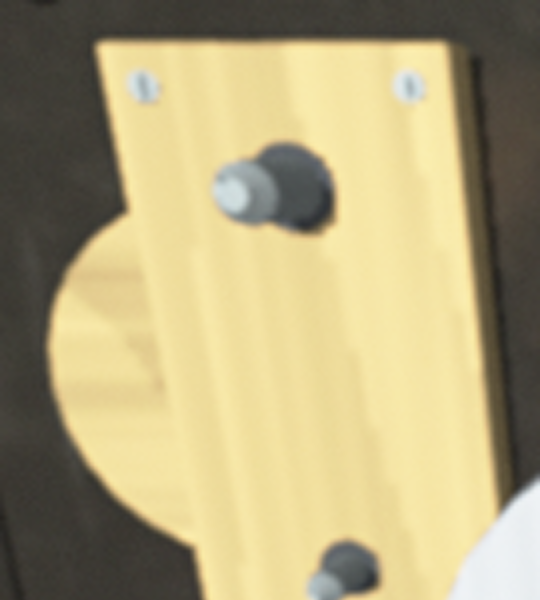

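View pics/w4b.png

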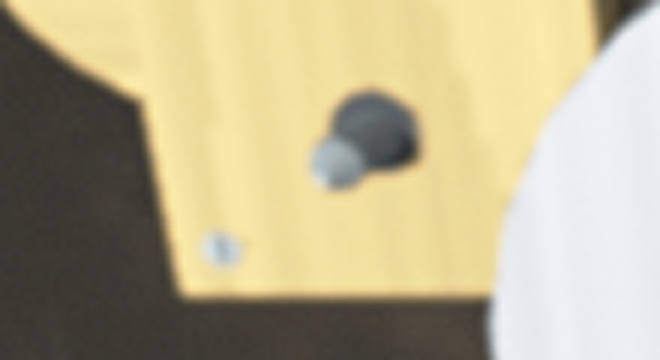

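View pics/w4c.png

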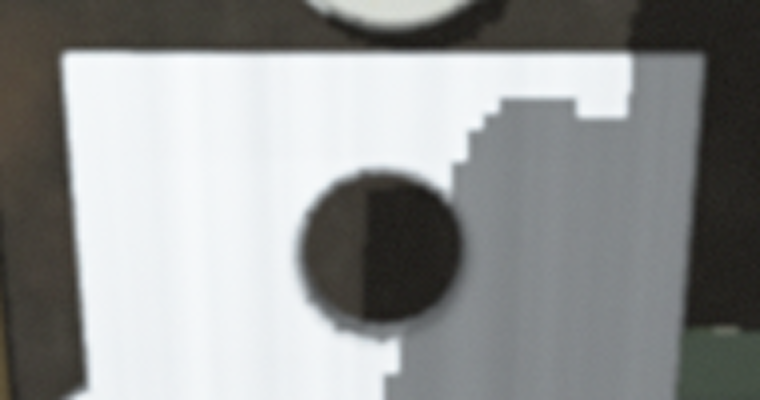

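Run:
```python
from h import *
W=wpose()
o={'a':(65,85,4),'b':(90,205,6),'c':(190,100,4)}
def P(k,x,y,z):
    a,b,s=o[k];return onz('wrist',a+(x+.5)/s-.5,b+(y+.5)/s-.5,z,W)
pts={}
for n,k,x,y,z in [('thicktop','a',234,194,.052),('thickfoot','a',297,188,.018),('thintop','b',335,165,.044),('thinfoot','b',376,130,.018),
 ('TL','a',97,40,.018),('TR','a',450,42,.018),('BL','b',180,297,.018),('sTL','a',144,87,.018),('sTR','a',409,87,.018),('sBL','b',221,249,.018),('hole','c',380,252,W[2,3]-.0209)]:
    pts[n]=P(k,x,y,z);print(n,pts[n])
def hd(a,b):
    d=pts[b]-pts[a];return np.degrees(np.arctan2(d[1],d[0])),np.linalg.norm(d[:2])
print(hd('thickfoot','thinfoot'),hd('thicktop','thintop'),hd('TL','BL'),hd('sTL','sBL'),hd('TL','TR'))
print('centres',(pts['thickfoot']+pts['thinfoot'])/2,(pts['thicktop']+pts['thintop'])/2,(pts['TR']+pts['BL'])/2,(pts['sTR']+pts['sBL'])/2)
print('hole in tool',np.linalg.inv(W)@np.r_[pts['hole'],1])
# screws on grip top, tool x = .0309-.05
for v in (274,348):
    print(np.linalg.inv(W)@np.r_[onz('wrist',285,v,W[2,3]-.0309+.05,W),1])
```

```text
thicktop [ 0.4507 -0.1741  0.052 ]
thickfoot [ 0.4512 -0.1737  0.018 ]
thintop [ 0.5678 -0.1703  0.044 ]
thinfoot [ 0.5705 -0.1737  0.018 ]
TL [ 0.4113 -0.2244  0.018 ]
TR [ 0.4106 -0.1246  0.018 ]
BL [ 0.6115 -0.223   0.018 ]
sTL [ 0.4237 -0.2134  0.018 ]
sTR [ 0.4227 -0.1376  0.018 ]
sBL [ 0.5995 -0.2119  0.018 ]
hole [ 0.4523 -0.0018  0.2219]
(np.float64(0.01775011100967497), np.float64(0.1193915261333696)) (np.float64(1.8613529064310603), np.float64(0.11717697530496543)) (np.float64(0.39141916925582326), np.float64(0.2002057775540083)) (np.float64(0.4958745749911717), np.float64(0.17581018173499466)) (np.float64(90.40768730099678), np.float64(0.0998187026400191))
centres [ 0.5109 -0.1737  0.018 ] [ 0.5092 -0.1722  0.048 ] [ 0.511  -0.1738  0.018 ] [ 0.5111 -0.1747  0.018 ]
hole in tool [ 0.0209  0.0577 -0.0012  1.    ]
[-0.0191  0.0166 -0.0008  1.    ]
[-0.0191 -0.023  -0.0008  1.    ]
```

Emit:
move_arm --commands '[0, 0, -0.3, 0, 0, 0, -0.6, 0, 0, 0, -0.8, 0, 0, 0.03, -0.8, 0, 0, 0.05, -0.8, 0, 0, 0.05, -0.8, 0, 0, 0, -0.8, 0, 0, 0, -0.8, 0, 0, 0, -0.7, 0, 0, 0, -0.4, 0, 0, 0, -0.1, 0, 0, 0, 0, 0]'

```text
time: 15.2
eef_pos: [0.5088, -0.1723, 0.2427]
tcp_rot: [-0.503, 0.497, 0.503, 0.497]
contact_force: [-0.1, -0.9, -5.2]
opening: 0.314
```

Emit:
move_arm --commands '[0.3, 0, 0, 0, 0.6, 0, 0, 0, 0.6, 0, 0, 0, 0.6, 0, 0, 0, 0.6, 0, 0, 0, 0.6, 0, 0, 0, 0.6, 0, 0, 0, 0.6, 0, 0, 0, 0.5, 0, 0, 0, 0.3, 0, 0, 0, 0.2, 0, 0, 0, 0, 0, 0, 0, 0, 0, 0, 0]'

```text
time: 16.82
eef_pos: [0.5092, -0.1728, 0.1059]
tcp_rot: [0.503, -0.497, -0.503, -0.497]
contact_force: [-0.4, -0.8, -5.1]
opening: 0.318
```

Run:
```python
from h import *
import cv2
s=ctrl.get_state();print(s['time'],s['qpos'],s['contact_force'],s['opening']);print(wpose(s))
w=ctrl.read_camera('wrist')[:,:,::-1]
a=ctrl.read_camera('scene')[:,:,::-1];b=ctrl.read_camera('side')[:,:,::-1]
cv2.imwrite('pics/w5.png',w);cv2.imwrite('pics/s5.png',a);cv2.imwrite('pics/d5.png',b)
cv2.imwrite('pics/s5c.png',cv2.resize(a[120:230,255:395],None,fx=5,fy=5,interpolation=2))
cv2.imwrite('pics/d5c.png',cv2.resize(b[170:290,255:395],None,fx=5,fy=5,interpolation=2))
```

```text
16.825 [-0.516   0.1469  2.0176 -0.      0.976  -2.0985] [-0.4368 -0.7986 -5.1242] 0.31784065835607295
[[ 0.001  -0.9999 -0.0117  0.5092]
 [-0.0006 -0.0117  0.9999 -0.1728]
 [-1.     -0.001  -0.0006  0.1059]
 [ 0.      0.      0.      1.    ]]
```

View pics/w5.png

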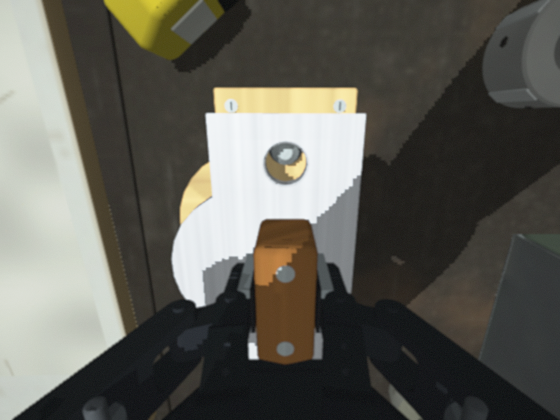

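View pics/s5c.png

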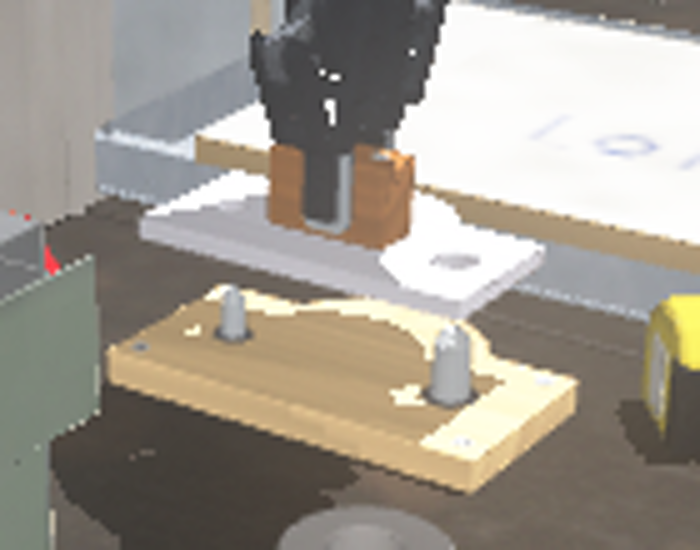

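View pics/d5c.png

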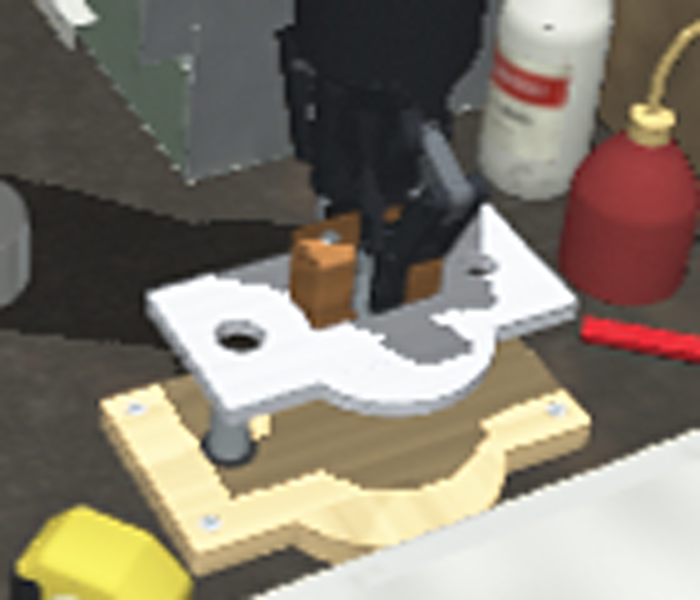

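Run:
```python
from h import *
import cv2
W=wpose();z=W[2,3]-.0209
p=lambda x,y,ox,oy:(ox+(x+.5)/5-.5,oy+(y+.5)/5-.5)
print('side wide',onz('side',*p(239,336,255,170),z),'nar',onz('side',*p(481,265,255,170),z))
print('scene wide',onz('scene',*p(456,261,255,120),z))
a=cv2.imread('pics/w5.png')
cv2.imwrite('pics/w5c.png',cv2.resize(a[75:205,195:375],None,fx=4,fy=4,interpolation=2))
```

```text
side wide [ 0.4544 -0.1714  0.085 ] nar [ 0.5751 -0.1705  0.085 ]
scene wide [ 0.4525 -0.174   0.085 ]
```

View pics/w5c.png

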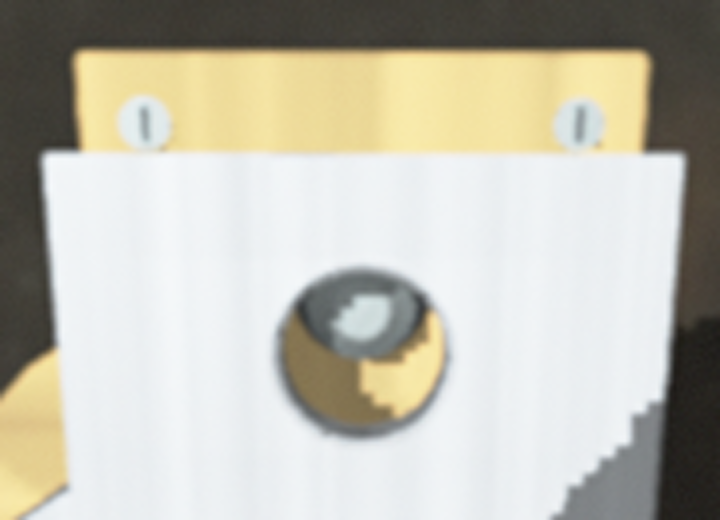

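Run:
```python
from h import *
W=wpose();p=lambda x,y:(195+(x+.5)/4-.5,75+(y+.5)/4-.5)
for n,x,y,z in [('pin',362,315,.052),('hole',363,352,W[2,3]-.0209),('TL',75,50,.018),('TR',650,50,.018),('sL',145,123,.018),('sR',579,123,.018),('plTL',43,153,W[2,3]-.0209),('plTR',685,153,W[2,3]-.0209)]:
    print(n,onz('wrist',*p(x,y),z,W))
```

```text
pin [ 0.4511 -0.1744  0.052 ]
hole [ 0.4514 -0.1742  0.085 ]
TL [ 0.4112 -0.2243  0.018 ]
TR [ 0.4099 -0.1257  0.018 ]
sL [ 0.4228 -0.2128  0.018 ]
sR [ 0.4218 -0.137   0.018 ]
plTL [ 0.4277 -0.2135  0.085 ]
plTR [ 0.4267 -0.1354  0.085 ]
```

Emit:
move_arm --commands '[0.3, 0, 0, 0, 0.3, 0, 0, 0, 0.2, 0, 0, 0, 0.15, 0, 0, 0, 0.15, 0, 0, 0, 0.15, 0, 0, 0, 0.15, 0, 0, 0, 0, 0, 0, 0]'

```text
time: 17.98
eef_pos: [0.5085, -0.1725, 0.0699]
tcp_rot: [-0.503, 0.497, 0.503, 0.497]
contact_force: [-0.0, 0.1, -4.8]
opening: 0.315
```

Run:
```python
from h import *
import cv2
s=ctrl.get_state();print(s['time'],s['contact_force'],s['wrist_torque']);print(wpose(s))
a=ctrl.read_camera('scene')[:,:,::-1];b=ctrl.read_camera('side')[:,:,::-1]
c=[cv2.resize(x,(560,440),interpolation=2) for x in (a[120:230,255:395],b[180:290,255:395])]
cv2.imwrite('pics/m6.png',cv2.resize(np.hstack(c),(800,314)))
```

```text
17.975 [-0.0445  0.0535 -4.8309] [-0.002  -0.0276  0.0024]
[[-0.0007 -0.9999 -0.0117  0.5085]
 [ 0.0004 -0.0117  0.9999 -0.1725]
 [-1.      0.0007  0.0004  0.0699]
 [ 0.      0.      0.      1.    ]]
```

View pics/m6.png

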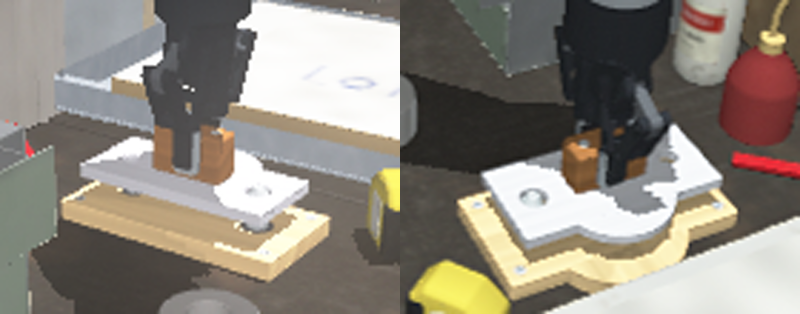

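Emit:
move_arm --commands '[0.1, 0, 0, 0, 0.1, 0, 0, 0, 0.1, 0, 0, 0, 0.1, 0, 0, 0, 0.1, 0, 0, 0, 0.1, 0, 0, 0, 0.05, 0, 0, 0, 0, 0, 0, 0]'

```text
time: 19.08
eef_pos: [0.5087, -0.1726, 0.054]
tcp_rot: [-0.503, 0.497, 0.503, 0.497]
contact_force: [-0.4, 0.2, -4.9]
opening: 0.314
```

Emit:
move_arm --commands '[0.05, 0, 0, 0, 0.05, 0, 0, 0, 0.04, 0, 0, 0, 0.03, 0, 0, 0, 0, 0, 0, 0]'

```text
time: 19.7
eef_pos: [0.5087, -0.1726, 0.0498]
tcp_rot: [-0.503, 0.497, 0.503, 0.497]
contact_force: [-0.0, -0.1, -4.4]
opening: 0.316
```

Emit:
move_arm --commands '[0.02, 0, 0, 0, 0.02, 0, 0, 0, 0, 0, 0, 0]'

```text
time: 20.08
eef_pos: [0.5088, -0.1726, 0.0491]
tcp_rot: [0.503, -0.497, -0.503, -0.497]
contact_force: [-2.1, 0.5, -1.6]
opening: 0.314
```

Emit:
move_arm --commands '[0.02, 0, 0, 0, 0.01, 0, 0, 0, 0, 0, 0, 0]'

```text
time: 20.45
eef_pos: [0.5089, -0.1726, 0.049]
tcp_rot: [-0.503, 0.497, 0.503, 0.497]
contact_force: [-4.5, 2.3, 5.4]
opening: 0.316
```

Run:
```python
from h import *
import cv2
s=ctrl.get_state();print(s['time'],s['contact_force'],s['wrist_torque']);print(wpose(s))
a=ctrl.read_camera('scene')[:,:,::-1];b=ctrl.read_camera('side')[:,:,::-1]
c=[cv2.resize(x,(560,440),interpolation=2) for x in (a[120:230,255:395],b[180:290,255:395])]
cv2.imwrite('pics/m7.png',cv2.resize(np.hstack(c),(800,314)))
```

```text
20.45 [-4.5052  2.3319  5.404 ] [0.115  0.6187 0.001 ]
[[-0.0004 -0.9999 -0.0119  0.5089]
 [-0.     -0.0119  0.9999 -0.1726]
 [-1.      0.0004 -0.      0.049 ]
 [ 0.      0.      0.      1.    ]]
```

View pics/m7.png

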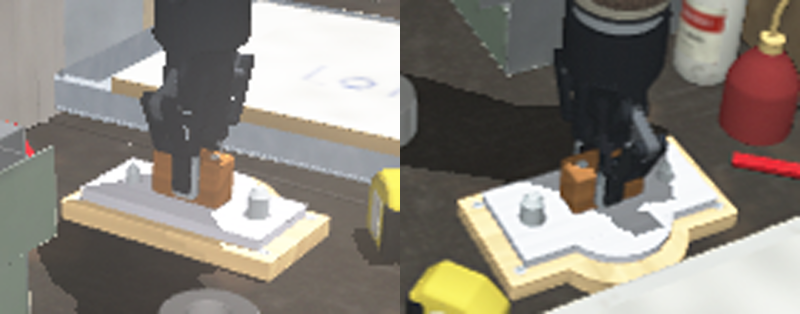

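Emit:
move_arm --commands '[0, 0, 0, 0, 0, 0, 0, 0, 0, 0, 0, 0, 0, 0, 0, 0, 0, 0, 0, 0, 0, 0, 0, 0]' --jaw 55

```text
time: 21.3
eef_pos: [0.5088, -0.1726, 0.048]
tcp_rot: [-0.503, 0.497, 0.503, 0.497]
contact_force: [-0.2, -0.7, -0.8]
opening: 0.645
```

Emit:
move_arm --commands '[-0.2, 0, 0, 0, -0.4, 0, 0, 0, -0.6, 0, 0, 0, -0.6, 0, 0, 0, -0.6, 0, 0, 0, -0.6, 0, 0, 0, -0.6, 0, 0, 0, -0.6, 0, 0, 0, -0.6, 0, 0, 0, -0.4, 0, 0, 0, -0.2, 0, 0, 0, 0, 0, 0, 0, 0, 0, 0, 0]'

```text
time: 22.92
eef_pos: [0.5084, -0.1724, 0.1824]
tcp_rot: [-0.502, 0.497, 0.503, 0.497]
contact_force: [0.6, 0.5, -0.7]
opening: 0.643
```

Run:
```python
from h import *
import cv2
s=ctrl.get_state();print(s['time'],s['contact_force'],s['opening'],s['dq']);print(wpose(s))
a=ctrl.read_camera('scene')[:,:,::-1];b=ctrl.read_camera('side')[:,:,::-1];w=ctrl.read_camera('wrist')[:,:,::-1]
c=[cv2.resize(x,(560,440),interpolation=2) for x in (a[120:230,255:395],b[180:290,255:395])]
cv2.imwrite('pics/m8.png',cv2.resize(np.hstack(c),(800,314)));cv2.imwrite('pics/w8.png',w);cv2.imwrite('pics/s8.png',a)
```

```text
22.925 [ 0.5965  0.4991 -0.675 ] 0.643499147610526 [-0.0002  0.001   0.0012 -0.0013 -0.0036  0.0025]
[[-0.0011 -0.9999 -0.0117  0.5084]
 [ 0.0006 -0.0117  0.9999 -0.1724]
 [-1.      0.0011  0.0006  0.1824]
 [ 0.      0.      0.      1.    ]]
```

View pics/m8.png

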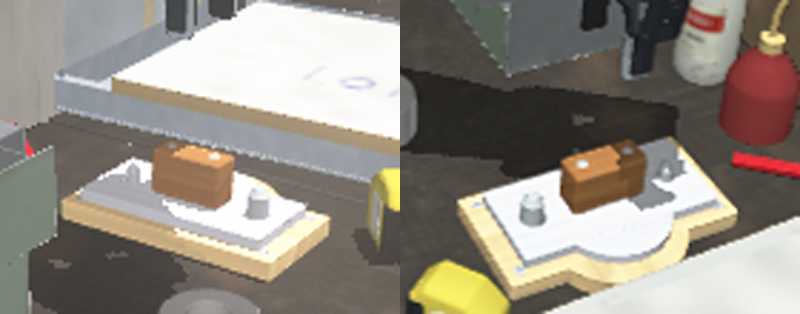

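View pics/w8.png

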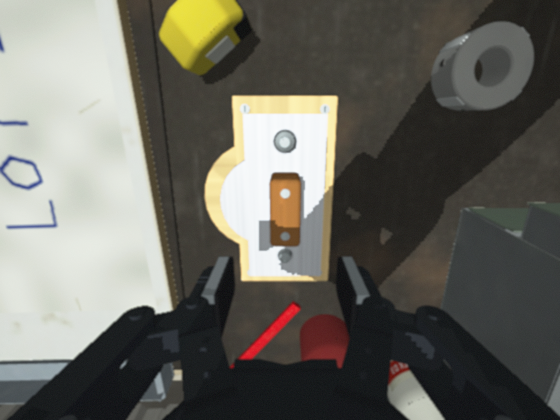

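View pics/s8.png

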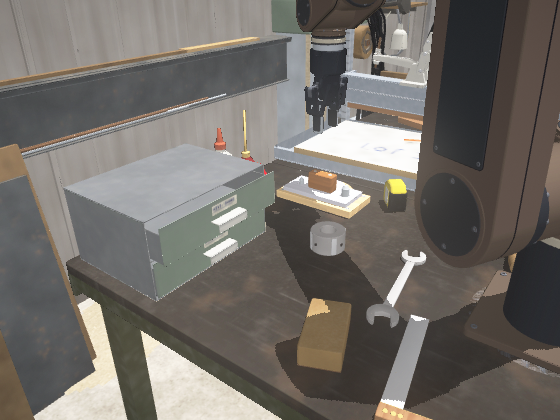

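Both pins stand through the plate (thick pin at (285,141), thin pin at (285,256) in the wrist view). The plate lies flat on the board, and the tape measure and cutter block haven't moved.

```bash
python3 -c "
from plant import ctrl
print(ctrl.sign_off())"
```

```text
the job is handed in; nothing more can be done
None
```

The template is on the jig, with its wide hole over the thick pin and its narrow hole over the thin pin. It lies flush on the board, it has been let go, and the job is handed in.

- **How it went:** I gripped the template by its wooden grip, lifted it straight up above the drawer unit's height and turned it about 100°. I lined it up with the wrist camera and lowered it in small steps. The highest force I read at touchdown was about 7 N in all, against limits of 40 and 120 N. The whole job took about 23 s of the 46 s allowed.
- **Last checks:** At touchdown the tool was at 49.0 mm, where 48.9 mm means flush. After release, all three views showed the plate flat on the board, and both pins showed through it. The gripper was clear, with about zero force on it. The tape measure and cutter block looked unmoved by eye; I did not measure them.
- **Disagreements:** The scene and side cameras differed from the wrist camera by about 4–9 mm on where the template started, and by 1–2 mm at the jig. I relied on the wrist camera, which put the wide hole within about 0.3 mm of the thick pin just before lowering.

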